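# Empty the tilting pot of a bench polisher through its sliding guard

### The arm

A 6-joint arm with a two-finger parallel gripper is mounted at the origin on the work surface. World frame = base frame: x ahead of the robot, y to its left, z up, the work surface at z = 0. Lengths are in m, angles in rad, forces in N, time in s.
With the tool pointing down it reaches from about 0.25 to 0.775 m from the base axis. Payload 4 kg.
Tool frame: the origin (TCP) lies midway between the tips of the shut fingers; the grasp point (between the pads) lies 19 mm behind it; z points along the fingers, y is the line along which they close (so a half turn about z gives the same grasp; the last joint's range is limited). The gripper opens to 94 mm and grips with 3 to 60 N. Pads are 16 mm wide; open, the fingers measure 119 mm over their backs; the gripper's body (75 mm by 177 mm) begins 78 mm behind the grasp point.
Start: joints at [-1.385, 0.087, 1.371, -0, 1.684, -0.103], TCP at [0.157, -0.527, 0.206] pointing down, gripper open.
Joint ranges: [-3.1, 3.1], [-0.76, 2.03], [0.27, 2.55], [-1.08, 4.22], [0.17, 2.65], [-2.57, 2.57]. Speed limits (rad/s): [2.79, 2.79, 3.14, 3.14, 3.14, 3.14].

### API

Orientations are given as [roll, pitch, yaw] about the fixed x, y, z axes, in that order (R = Rz(yaw) Ry(pitch) Rx(roll)).
In Python, from bench import robot gives the robot as it stands. The module is installed in compiled form; this text tells all that it offers.
- The arm moves only by the tool arm_command, never from a script. Its argument "targets" is a list of rows, each a list of 4 numbers: the shift along the world's x, y, z as a fraction of full scale, then the turn about the world's z as a fraction of full scale. A call has 1 to 8 rows; each row is the pose to reach, as a shift and turn from the pose commanded when the call began; what a row does not reach only later rows make up. Full scale, the value 1, is 0.5 m for a shift and 120 degrees for a turn. A row lasts 1/12 s, in which the tool goes at most 41.7 mm and 7.16 degrees, less where a joint would pass 70% of its speed; a pose out of reach is approached as far as the arm can. A call with a number of a shift or a turn outside -1 to 1 is refused whole. A call with a gripper value outside its range is refused whole. "claw" is the closure, from 0 (fully open) to 1 (shut), set as the call begins (left out, the last holds). The fingers move at their own pace and stop on an object; the grip force is fixed at half the most. Time passes only in rows, so rows that repeat a pose let the fingers close. It gives the time, the measured TCP pose, the force, the opening and the grip force at its end, in the units of the state.
- robot.get_obs(): the state, without advancing time (a new reading comes with each control period).
- robot.snapshot(name): name is "scene" or "side" or "wrist"; returns the picture (480x640x3 uint8, red, green, blue); there is no depth.
- robot.camera_info(name): a dict with "vfov" (degrees; the focal length in pixels is half the picture's height over the tangent of half this angle, whatever the lens; pixels are square), "cx", "cy" (the principal point, pixels), "extrinsics" (4x4, takes a point from camera to world coordinates); the wrist camera has in their place "T_tool_cam" (4x4, takes a point from camera to tool coordinates, whose origin is the TCP and whose axes are the flange's). Camera axes: x right, y up, looking along -z (the intrinsics and any distortion apply to the point x, -y, -z); pixel columns grow to the right and rows downward; lengths in m; the calibration is good to about 2 mm. A picture is of the moment at which its call begins: read the wrist's pose just before it. camera_info takes no time and is no camera call.
- robot.close_job(): hands the job in; it is judged then, once.
The state is a dict: "time": time; "joint_positions": joint angles; "qvel": joint speeds; "joint_torque": joint torques, N m; "tool_pos": TCP position; "ee_rot": TCP orientation; "wrist_force": force on the tool from outside, world axes, zero at the start; "wrist_torque": the same for the moment, N m; "width": finger opening in m; "finger_force": force on a finger pad.
Only numpy, scipy, OpenCV 4.12 (cv2) and the standard library are available. Lean on these libraries where they do the work, as an engineer would, in place of code of your own. Each camera call takes 0.05 s, during which the arm holds its last target. There are 200 camera calls.

### The job

Slide the polisher's clear guard fully open along its track, tip the pot over by its bar so that all four wooden floats drop into the catch bin, then stand the pot fully upright again and slide the guard fully shut over the bin. Leave the other things on the bench where they are.

Things in the scene. Friction and masses are not known exactly. Their poses are not given: they have to be found in the camera images.
- polisher: Grey bench polisher, fixed. Origin at bench level under the centre of its catch bin; x away from the robot, y left, z up. In its frame, mm: open-topped bin x -85..85, y -85..83, walls 6 thick, rim 87 high in front, 117 at the back; closed dark motor housing of the same profile to the right, to y = -253; on the left the tilting pot between two uprights (x = +-76, y = 83, 168 high).
- bin_floor (a point): Centre of the bin's inner floor, 8 mm above the bench.
- guard (a joint): Sliding guard: clear plate in an aluminium frame, 168 x 162 x 7 mm, sloping 11 degrees (front low), on a track on top of the bin. 0 = fully shut over the bin, 0.165 m = fully open over the motor housing; it slides along the polisher's -y. Starts shut or up to 40 mm open. Friction holds it where it is left; moving it takes 2 to 4 N.
- guard_handle (a point): Top centre of the guard's upright aluminium handle plate: 70 mm along the polisher's x, 10 mm thick along y, standing 45 mm above the guard's clear plate and moving with it. Guard shut: at y = -45 mm in the polisher frame. Can be pushed from above on either broad side.
- pot (a joint): Tilting steel pot: round, 112 mm across the rim, 85 mm deep, 4 mm wall. 0 = upright on its stop, mouth up; grows as it tips towards the bin (about the polisher's +x), up to 2.3 rad, lip over the bin and mouth down. Stiff hinge: it stays where it is left; turning it takes about 3 to 6 N at the bar. The floats slide out by about 2.2 rad.
- pot_pivot (a point): Point on the pot's hinge axis (the axis runs along the polisher's x), midway between the uprights: polisher frame (0, 83, 150) mm.
- pot_bar (a point): Centre of the pot's handle bar: steel rod 12 mm thick, 96 mm long, parallel to the hinge axis, on the side away from the bin, level with the rim and 42 mm from it. Pot upright: 162 mm left of and 40 mm above pot_pivot (190 mm above the bench); it circles pot_pivot at 167 mm radius. Can be pinched from above, fingers closing along the polisher's y.
- float0_mid (a point): Middle of one of the four turned wooden float bodies (28 mm thick, 60 mm long, tapering to 18 mm at one end, about 22 g), which start standing in the pot.
- float1_mid (a point): Middle of one of the four turned wooden float bodies (28 mm thick, 60 mm long, tapering to 18 mm at one end, about 22 g), which start standing in the pot.
- float2_mid (a point): Middle of one of the four turned wooden float bodies (28 mm thick, 60 mm long, tapering to 18 mm at one end, about 22 g), which start standing in the pot.
- float3_mid (a point): Middle of one of the four turned wooden float bodies (28 mm thick, 60 mm long, tapering to 18 mm at one end, about 22 g), which start standing in the pot.
- thread_spool: Bystander, not to be disturbed: standing thread spool, 52 mm across, 62 mm high, in front of the polisher; origin on its underside.
- varnish_jar: Bystander, not to be disturbed: amber jar with black cap, 52 mm across, 75 mm high, behind the polisher; origin on its underside.
- brush_mug: Bystander, not to be disturbed: white mug, 72 mm across, 85 mm high, left of the pot; origin on its underside.
- bodkin: Bystander, not to be disturbed: screwdriver-like tool, 150 mm long, lying in front of the pot; origin on its underside.
- scissors: Bystander, not to be disturbed: small scissors, 135 mm long, lying right of the polisher; origin on its underside.
- hook_case: Bystander, not to be disturbed: flat blue case, 100 x 150 x 32 mm, behind the pot and bin; origin on its underside.

How it is judged:
On the way, in this order (a step that is already met when the one before it is completed fails the run):
1. the guard is slid open (at least 140 of 165 mm) (value of joint guard above 0.14 m), for 0.1 s.
2. with the guard open, the pot is tipped (past 0.7 rad) (value of joint guard above 0.14 m and value of joint pot above 0.7 rad).
3. with the guard open, all four floats are in the bin (value of joint guard above 0.14 m and x of float0_mid in the frame of polisher between -0.085 and 0.085 m and y of float0_mid in the frame of polisher between -0.085 and 0.083 m and z of each of float0_mid, float1_mid, float2_mid, float3_mid in the frame of polisher below 0.085 m and x of float1_mid in the frame of polisher between -0.085 and 0.085 m and y of float1_mid in the frame of polisher between -0.085 and 0.083 m and x of float2_mid in the frame of polisher between -0.085 and 0.085 m and y of float2_mid in the frame of polisher between -0.085 and 0.083 m and x of float3_mid in the frame of polisher between -0.085 and 0.085 m and y of float3_mid in the frame of polisher between -0.085 and 0.083 m), for 0.2 s.
At the end, for the whole second after the job is handed in: The guard is shut over the bin (within 6 mm of its stop), the pot is upright (within 0.10 rad of its stop), all four floats lie in the bin under the guard, and everything is at rest (value of joint guard below 0.006 m and value of joint pot below 0.1 rad and x of float0_mid in the frame of polisher between -0.085 and 0.085 m and y of float0_mid in the frame of polisher between -0.085 and 0.083 m and z of each of float0_mid, float1_mid, float2_mid, float3_mid in the frame of polisher below 0.085 m and x of float1_mid in the frame of polisher between -0.085 and 0.085 m and y of float1_mid in the frame of polisher between -0.085 and 0.083 m and x of float2_mid in the frame of polisher between -0.085 and 0.085 m and y of float2_mid in the frame of polisher between -0.085 and 0.083 m and x of float3_mid in the frame of polisher between -0.085 and 0.085 m and y of float3_mid in the frame of polisher between -0.085 and 0.083 m and velocity of joint guard between -0.01 and 0.01 m/s and velocity of joint pot between -0.05 and 0.05 rad/s and linear speed of each of float0, float1, float2, float3 below 0.05 m/s); the robot touches nothing.
It fails at once if a bystander is shoved more than 30 mm or knocked over (distance of any of thread_spool, varnish_jar, brush_mug, bodkin, scissors, hook_case from where it was at the start of the episode above 0.03 m or angle between any of thread_spool, varnish_jar, brush_mug's own z axis and vertical above 0.6 rad).
It also fails if it takes over 72 s, if anything falls off the work surface, if the arm or the gripper's body presses on something with over 40 N, if the wrist force passes 120 N, or if a joint passes its speed limit or range.

## Working session

There is one attempt and no reset: what is moved stays moved. The work goes in short steps, Python scripts to look and compute and a tool call to move; the robot and the scene stay as the last step left them, time stands still between calls to the robot, and variables do not carry over. Pictures are saved under pics/ and viewed, at most 10 in all, crops included, and the job is handed in when it is done.

Besides the shell and the picture viewer there is one more tool, called after "Emit:" as a command line: name --pt "numbers of a row" for each row, then --argument value for the rest. arm_command: Moves the arm, as the interface text tells. Shift numbers are shares of 0.5 m and turn numbers shares of 120 degrees, none past 1 either way. Its arguments: {"type":"object","properties":{"targets":{"type":"array"},"claw":{"type":"number"}},"required":["targets"]}

```bash
mkdir -p pics; python3 - <<'E'
from bench import robot
import cv2
for n in ("scene","side"):
    im=robot.snapshot(n); cv2.imwrite(f"pics/{n}0.png",im[...,::-1])
    print(n,robot.camera_info(n))
print(robot.camera_info("wrist"))
o=robot.get_obs();print(o)
E
```

```text
scene {'vfov': 55.55256841351638, 'cx': 322.2412955879946, 'cy': 235.09793085023594, 'extrinsics': array([[ 0.69203416, -0.59695815,  0.40586906,  0.93843879],
       [ 0.72178674,  0.58049338, -0.37689699, -0.32031483],
       [-0.01061258,  0.55377649,  0.83259772,  0.86768356],
       [ 0.        ,  0.        ,  0.        ,  1.        ]])}
side {'vfov': 53.313677952066094, 'cx': 317.4017262410784, 'cy': 242.18474620216088, 'extrinsics': array([[-0.91304186,  0.22857779, -0.33779692,  0.17551413],
       [-0.40766357, -0.53751874,  0.7381626 ,  0.90565517],
       [-0.0128446 ,  0.81168085,  0.58395994,  0.85620457],
       [ 0.        ,  0.        ,  0.        ,  1.        ]])}
{'vfov': 67.0224288505351, 'cx': 323.4600887468114, 'cy': 235.4286637208579, 'T_tool_cam': array([[ 9.61151322e-04,  9.58586855e-01,  2.84798731e-01,
         8.39691017e-02],
       [ 9.99999476e-01, -8.21298480e-04, -6.10483378e-04,
        -6.80383699e-04],
       [-3.51296577e-04,  2.84799168e-01, -9.58587143e-01,
        -1.79931244e-01],
       [ 0.00000000e+00,  0.00000000e+00,  0.00000000e+00,
         1.00000000e+00]])}
{'time': 0.1, 'joint_positions': array([-1.38508322e+00,  8.78835912e-02,  1.37210042e+00, -3.70552766e-06,
        1.68361914e+00, -1.03095489e-01]), 'qvel': array([ 0.00238933, -0.00052692, -0.00137311, -0.00038782, -0.00111604,
       -0.00013028]), 'joint_torque': array([ 1.96943118e-03, -3.41252196e+01, -3.03300834e+01,  7.21359788e-02,
        3.04937619e-02, -8.49194703e-05]), 'tool_pos': array([ 0.15654906, -0.52672526,  0.20442125]), 'ee_rot': array([-3.13959246e+00, -2.03242203e-04,  2.88807977e-01]), 'wrist_force': array([-0.25240028,  0.61406508,  0.08072059]), 'wrist_torque': array([-0.01048142, -0.0207639 ,  0.02218962]), 'finger_force': 0.0, 'width': 0.09414774842248587}
```

View pics/scene0.png

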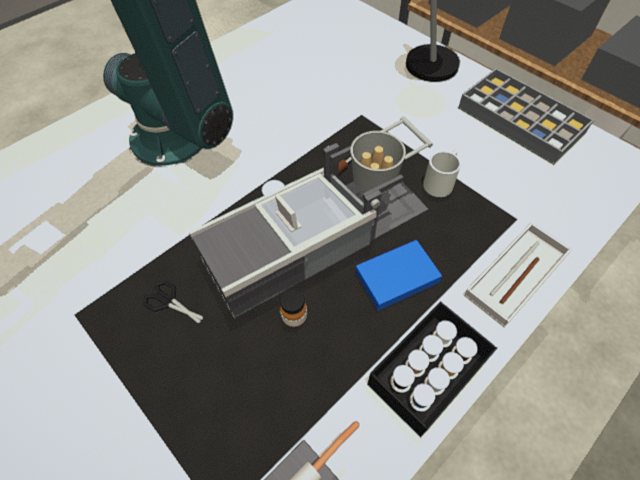

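View pics/side0.png

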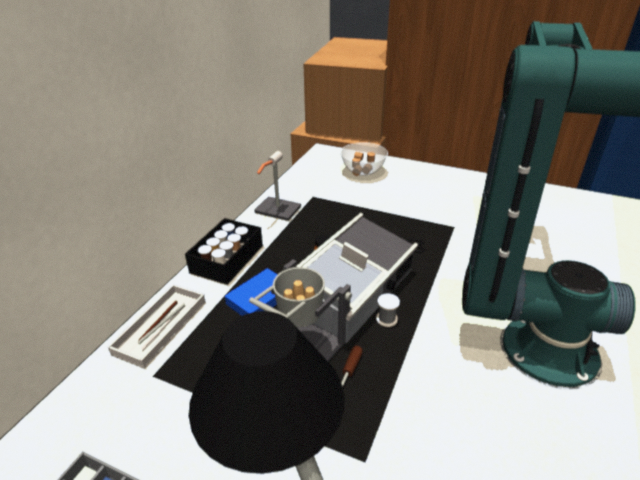

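Scene view: pot at about (378,158), bar around (405,121)–(430,146), guard handle at (288,208). In the side view the handle is at (354,255) and the pot at (299,287), with a lamp partly in front. I'll crop closer.

```bash
python3 - <<'E'
import cv2
a=cv2.imread("pics/scene0.png")[105:325,180:470]; cv2.imwrite("pics/c1.png",cv2.resize(a,None,fx=2.7,fy=2.7,interpolation=cv2.INTER_CUBIC))
a=cv2.imread("pics/side0.png")[205:365,230:430]; cv2.imwrite("pics/c2.png",cv2.resize(a,None,fx=3.7,fy=3.7,interpolation=cv2.INTER_CUBIC))
E
```

```text
(no output)
```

View pics/c1.png

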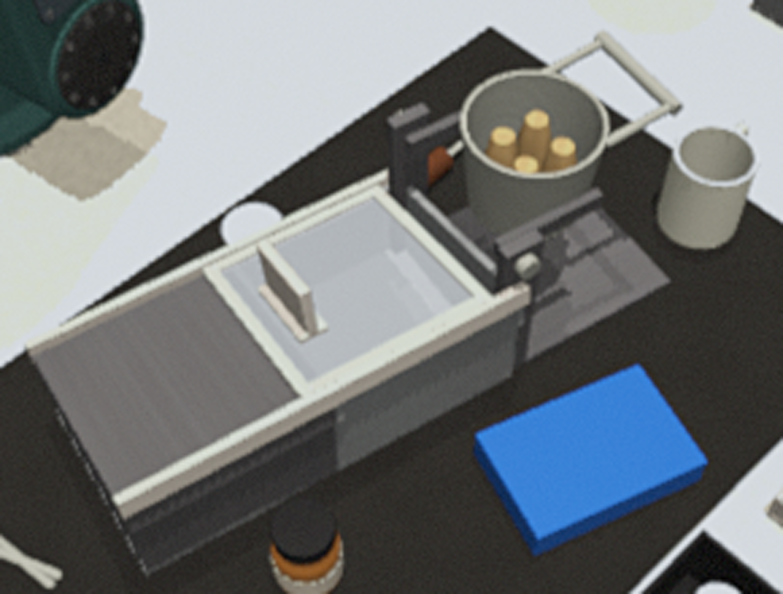

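View pics/c2.png

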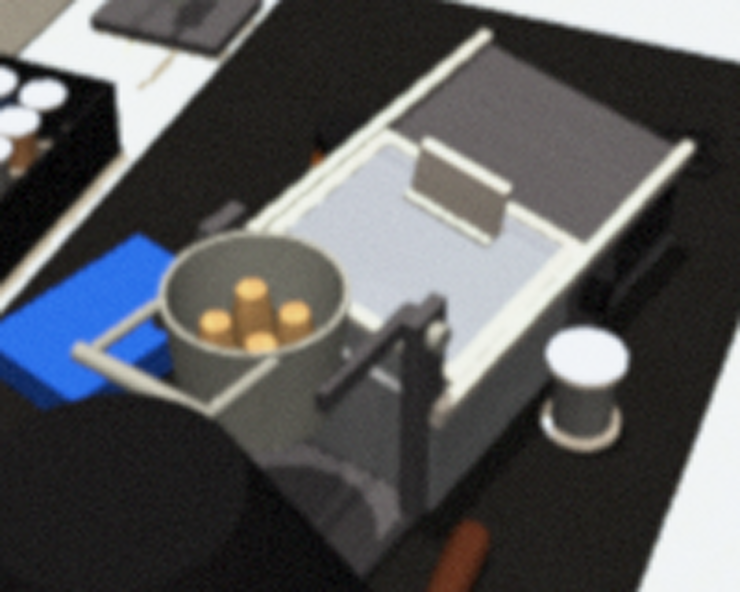

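Crop 1 shows the bar ends at (602,40) and (676,105), the handle's top edge from (262,247) to (308,297), and the rim centred on (534,122). Crop 2 shows the bar ends at (210,408) and (80,350), the handle top from (424,141) to (511,188), and the rim at (255,293). Next I'll triangulate these.

```bash
cat > h.py <<'E'
import numpy as np
from bench import robot
def ray(n,px,T=None):
    i=robot.camera_info(n); T=i["extrinsics"] if T is None else T@i["T_tool_cam"]
    f=240/np.tan(np.radians(i["vfov"]/2))
    d=T[:3,:3]@np.array([(px[0]-i["cx"])/f,-(px[1]-i["cy"])/f,-1.]); return T[:3,3],d/np.linalg.norm(d)
def tri(*rs):
    A=sum(np.eye(3)-np.outer(d,d) for o,d in rs); b=sum((np.eye(3)-np.outer(d,d))@o for o,d in rs)
    p=np.linalg.solve(A,b); return p,max(np.linalg.norm(np.cross(p-o,d)) for o,d in rs)
def plane(r,z): o,d=r; return o+d*(z-o[2])/d[2]
E
cat > m.py <<'E'
from h import *
S=lambda u,v:ray("scene",(180+u/2.7,105+v/2.7)); D=lambda u,v:ray("side",(230+u/3.7,205+v/3.7))
np.set_printoptions(precision=4,suppress=True)
P={}
for k,a,b in [("bar-",(602,40),(210,408)),("bar+",(676,105),(80,350)),("hdl-",(264,247),(511,188)),("hdl+",(306,297),(424,141)),
 ("rim",(534,122),(255,293)),("railR-",(30,350),(690,148)),("railR+",(118,505),(488,35)),("railL-",(388,178),(442,405))]:
    p,e=tri(S(*a),D(*b)); P[k]=p; print(k,p,"gap",round(e,4))
d=P["bar+"]-P["bar-"];print("bar len",np.linalg.norm(d),"yaw",np.degrees(np.arctan2(d[1],d[0])))
d=P["hdl+"]-P["hdl-"];print("hdl len",np.linalg.norm(d),"yaw",np.degrees(np.arctan2(d[1],d[0])))
d=P["railL-"]-P["railR-"];print("rail len",np.linalg.norm(d),"yaw-90",np.degrees(np.arctan2(d[1],d[0]))-90)
b=(P["bar+"]+P["bar-"])/2;h=(P["hdl+"]+P["hdl-"])/2;d=b-h
print("bar",b,"hdl",h,"y-axis yaw",np.degrees(np.arctan2(d[1],d[0]))-90,"dist",np.linalg.norm(d[:2]))
d=b-P["rim"];print("bar-rim (exp .098)",np.linalg.norm(d[:2]),np.degrees(np.arctan2(d[1],d[0]))-90)
E
python3 m.py
```

```text
bar- [0.5153 0.314  0.1916] gap 0.0003
bar+ [0.6016 0.3009 0.191 ] gap 0.0007
hdl- [0.452 0.008 0.142] gap 0.0018
hdl+ [ 0.5175 -0.0051  0.1539] gap 0.0001
rim [0.5358 0.2144 0.1864] gap 0.001
railR- [ 0.3673 -0.1605  0.0865] gap 0.0004
railR+ [ 0.5391 -0.1973  0.121 ] gap 0.0001
railL- [0.4365 0.1584 0.086 ] gap 0.0033
bar len 0.08724456332084468 yaw -8.62214283537007
hdl len 0.0678897069906086 yaw -11.26233685116191
rail len 0.32629581602795876 yaw-90 -12.23062968492728
bar [0.5585 0.3074 0.1913] hdl [0.4847 0.0015 0.1479] y-axis yaw -13.551538114601513 dist 0.31470753858708217
bar-rim (exp .098) 0.09572824247562299 -13.679007661193111
```

The triangulation agrees with the known sizes (heights 191 and 148 mm, rail 326 mm). The polisher origin is about (0.506, 0.068) with yaw about -12.3°. The guard is about 25 mm open. First move: go to the handle's left side.

Emit:
arm_command --pt "0.336 0.56 0.06 -0.24" --pt "0.336 0.56 0.06 -0.24" --pt "0.336 0.56 0.06 -0.24" --pt "0.336 0.56 0.06 -0.24" --pt "0.336 0.56 0.06 -0.24" --pt "0.336 0.56 0.06 -0.24" --pt "0.336 0.56 0.06 -0.24" --pt "0.336 0.56 0.06 -0.24" --claw 1

```text
time: 0.77
tool_pos: [0.325, -0.2452, 0.2353]
ee_rot: [-3.141, 0.0, -0.214]
wrist_force: [1.1, -0.1, -0.8]
width: 0.0439
finger_force: 0.0
```

Emit:
arm_command --pt "0.334 0.561 0 0" --pt "0.334 0.561 0 0" --pt "0.334 0.561 0 0" --pt "0.334 0.561 0 0" --pt "0.334 0.561 0 0" --pt "0.334 0.561 0 0" --pt "0.334 0.561 0 0" --pt "0.334 0.561 0 0"

```text
time: 1.43
tool_pos: [0.4922, 0.036, 0.2349]
ee_rot: [-3.141, 0.001, -0.212]
wrist_force: [0.4, -1.1, -0.0]
width: 0.0005
finger_force: 0.0
```

Emit:
arm_command --pt "0 0 0 0" --pt "0 0 0 0" --pt "0 0 0 0"

```text
time: 1.68
tool_pos: [0.4912, 0.0329, 0.2349]
ee_rot: [3.141, 0.001, -0.214]
wrist_force: [0.2, -0.2, 0.0]
width: 0.0004
finger_force: 0.0
```

```bash
python3 - <<'E'
from bench import robot
import cv2
o=robot.get_obs();print(o["tool_pos"],o["ee_rot"],o["width"])
cv2.imwrite("pics/w1.png",robot.snapshot("wrist")[...,::-1])
E
```

```text
[0.49119137 0.03291454 0.23494252] [ 3.14059028e+00  1.37216724e-03 -2.13673245e-01] 0.00042392295266633316
```

View pics/w1.png

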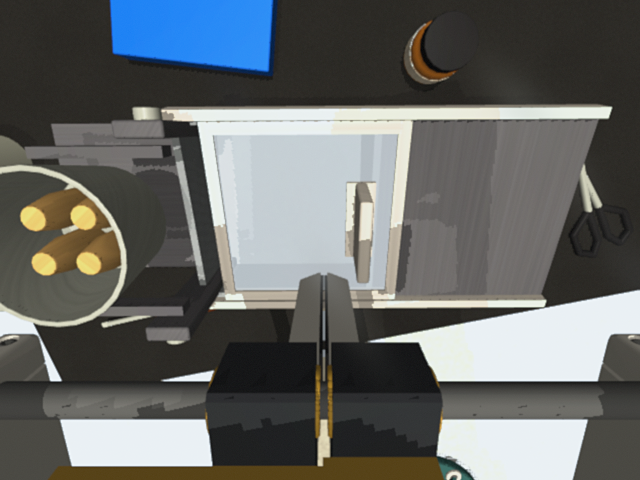

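The wrist view confirms the alignment. The fingertip at (323,280) is left of the handle, whose top edge is at about x=363, and the pot with four floats is at left. Next: descend and push.

Emit:
arm_command --pt "0 0 -0.08 0" --pt "0 0 -0.16 0" --pt "0 0 -0.22 0" --pt "0 0 -0.22 0" --pt "-0.0064 -0.0293 -0.22 0" --pt "-0.0128 -0.0586 -0.22 0" --pt "-0.0192 -0.0879 -0.22 0" --pt "-0.0256 -0.1172 -0.22 0"

```text
time: 2.4
tool_pos: [0.479, -0.026, 0.1274]
ee_rot: [-3.139, -0.002, -0.215]
wrist_force: [0.0, 3.4, -2.2]
width: 0.0006
finger_force: 1.3
```

Emit:
arm_command --pt "-0.0064 -0.0293 0 0" --pt "-0.0128 -0.0586 0 0" --pt "-0.0192 -0.0879 0 0" --pt "-0.0256 -0.1172 0 0" --pt "-0.032 -0.1465 0 0" --pt "-0.0384 -0.176 0 0" --pt "-0.0384 -0.176 0 0"

```text
time: 2.98
tool_pos: [0.4597, -0.1164, 0.1279]
ee_rot: [3.14, -0.003, -0.218]
wrist_force: [0.1, 0.2, 0.3]
width: 0.0006
finger_force: 0.0
```

Emit:
arm_command --pt "-0.001 -0.006 0 0" --pt "-0.002 -0.012 0 0" --pt "-0.003 -0.016 0 0" --pt "-0.003 -0.016 0 0"

```text
time: 3.32
tool_pos: [0.4593, -0.1182, 0.1274]
ee_rot: [-3.135, -0.002, -0.212]
wrist_force: [0.7, 8.1, 4.4]
width: 0.0006
finger_force: 4.2
```

The guard is at its stop. Back off, rise, and move over to the bar with the fingers partly open.

Emit:
arm_command --pt "0.006 0.03 0.02 0" --pt "0.006 0.03 0.1 0" --pt "0.006 0.03 0.18 0" --pt "0.006 0.03 0.27 0" --pt "0.03 0.11 0.27 0" --pt "0.05 0.19 0.27 0" --pt "0.07 0.27 0.27 0" --pt "0.09 0.35 0.27 0"

```text
time: 3.98
tool_pos: [0.5035, 0.0554, 0.262]
ee_rot: [-3.141, -0.002, -0.215]
wrist_force: [0.7, 0.3, -0.1]
width: 0.0003
finger_force: 0.0
```

```bash
python3 - <<'E'
from bench import robot
o=robot.get_obs();print(o["tool_pos"],[.5585,.3074,.172]-o["tool_pos"])
E
```

```text
[0.50348429 0.05538869 0.26198704] [ 0.05501571  0.25201131 -0.08998704]
```

Emit:
arm_command --pt "0.11 0.504 0 0" --pt "0.11 0.504 0 0" --pt "0.11 0.504 0 0" --pt "0.11 0.504 0 0" --pt "0.11 0.504 0 0" --pt "0.11 0.504 0 0" --pt "0.11 0.504 0 0" --pt "0.11 0.504 0 0" --claw 0.6

```text
time: 4.65
tool_pos: [0.5576, 0.3086, 0.2595]
ee_rot: [3.141, 0.001, -0.209]
wrist_force: [0.6, -1.4, -1.0]
width: 0.0377
finger_force: 0.0
```

```bash
python3 - <<'E'
from bench import robot
import cv2
o=robot.get_obs();print(o["tool_pos"],o["ee_rot"],o["width"],o["joint_positions"])
cv2.imwrite("pics/w2.png",robot.snapshot("wrist")[...,::-1])
E
```

```text
[0.55761689 0.30864367 0.25949991] [ 3.14071395e+00  1.32453236e-03 -2.09237987e-01] 0.037665517486254366 [4.16570672e-01 2.84967957e-01 1.03472986e+00 6.57590618e-05
 1.82348306e+00 2.19662079e+00]
```

View pics/w2.png

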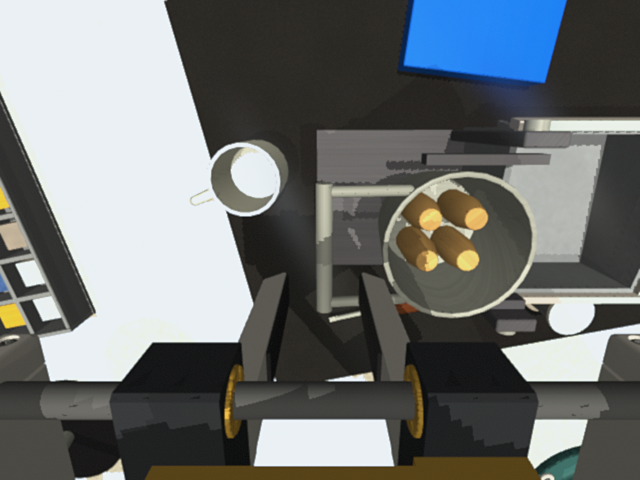

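The bar, at column 323 and rows 185–310, is centred between the fingers at columns 280 and 365. The guard is open and four floats are in the pot. Next: descend and pinch.

Emit:
arm_command --pt "0.001 -0.002 -0.06 0" --pt "0.001 -0.002 -0.12 0" --pt "0.001 -0.002 -0.175 0" --pt "0.001 -0.002 -0.175 0" --pt "0.001 -0.002 -0.175 0"

```text
time: 5.12
tool_pos: [0.5578, 0.3025, 0.1721]
ee_rot: [3.139, 0.003, -0.216]
wrist_force: [-0.0, -0.7, 0.4]
width: 0.0376
finger_force: 0.0
```

Emit:
arm_command --pt "0 0 0 0" --pt "0 0 0 0" --pt "0 0 0 0" --pt "0 0 0 0" --pt "0 0 0 0" --claw 1

```text
time: 5.53
tool_pos: [0.5604, 0.3077, 0.1758]
ee_rot: [-3.133, -0.005, -0.212]
wrist_force: [2.7, 7.1, 2.0]
width: 0.0109
finger_force: 30.0
```

```bash
cat > arc.py <<'E'
from h import *
import sys
# waypoints (fractions from the current pose) for the bar arc from pot angle a to b (rad)
yv=np.array([np.sin(.2147),np.cos(.2147)])
def pos(t): 
    f=np.arctan2(40,162)+t; r=.1669; return np.array([*(yv*r*np.cos(f)),r*np.sin(f)])
a,b,n=map(float,sys.argv[1:4]); n=int(n)
for i in range(0,n):
    print(round(a+(b-a)*(i+1)/n,2),np.round((pos(a+(b-a)*(i+1)/n)-pos(a if i//8==0 else a+(b-a)*(8*(i//8))/n))/.5,3).tolist())
o=robot.get_obs();print(o["tool_pos"],o["width"],o["wrist_force"])
E
python3 arc.py 0 2.28 24
```

```text
0.09 [-0.002, -0.009, 0.03]
0.19 [-0.004, -0.02, 0.06]
0.28 [-0.008, -0.035, 0.088]
0.38 [-0.011, -0.052, 0.114]
0.47 [-0.015, -0.071, 0.139]
0.57 [-0.02, -0.092, 0.162]
0.66 [-0.025, -0.116, 0.183]
0.76 [-0.031, -0.141, 0.201]
0.85 [-0.006, -0.027, 0.016]
0.95 [-0.012, -0.055, 0.029]
1.04 [-0.018, -0.084, 0.039]
1.14 [-0.025, -0.114, 0.047]
1.23 [-0.032, -0.145, 0.051]
1.33 [-0.038, -0.176, 0.053]
1.42 [-0.045, -0.207, 0.051]
1.52 [-0.052, -0.238, 0.046]
1.61 [-0.007, -0.03, -0.007]
1.71 [-0.013, -0.059, -0.018]
1.8 [-0.019, -0.088, -0.031]
1.9 [-0.025, -0.114, -0.047]
1.99 [-0.03, -0.14, -0.065]
2.09 [-0.036, -0.163, -0.086]
2.19 [-0.04, -0.184, -0.109]
2.28 [-0.044, -0.204, -0.134]
[0.56042049 0.3077142  0.17580031] 0.010855532621428255 [2.70460857 7.07389089 1.97241445]
```

Gripped; the reading shows the bar about 5 mm further in +y than commanded, so I'll include that. Start tipping.

Emit:
arm_command --pt "0 0.0 0.03 0" --pt "-0.002 -0.01 0.06 0" --pt "-0.005 -0.025 0.088 0" --pt "-0.008 -0.042 0.114 0" --pt "-0.012 -0.061 0.139 0" --pt "-0.017 -0.082 0.162 0" --pt "-0.022 -0.106 0.183 0" --pt "-0.028 -0.131 0.201 0"

```text
time: 6.2
tool_pos: [0.5464, 0.2417, 0.2772]
ee_rot: [-3.132, -0.007, -0.211]
wrist_force: [5.4, 7.0, 1.3]
width: 0.0111
finger_force: 30.0
```

Emit:
arm_command --pt "-0.006 -0.027 0.016 0" --pt "-0.012 -0.055 0.029 0" --pt "-0.018 -0.084 0.039 0" --pt "-0.025 -0.114 0.047 0" --pt "-0.032 -0.145 0.051 0" --pt "-0.038 -0.176 0.053 0" --pt "-0.045 -0.207 0.051 0" --pt "-0.052 -0.238 0.046 0"

```text
time: 6.87
tool_pos: [0.5205, 0.121, 0.303]
ee_rot: [-3.134, -0.012, -0.212]
wrist_force: [4.7, 3.1, 7.4]
width: 0.0111
finger_force: 30.0
```

```bash
python3 arc.py 1.52 2.32 14; python3 -c "
import numpy as np
from bench import robot
o=robot.get_obs();d=o['tool_pos']+[0,0,.019]-np.array([.5063+.213*.083,.068+.977*.083,.151]);y=d[0]*.213+d[1]*.977
print('radius',np.hypot(y,d[2]),'pot',np.arctan2(d[2],y)-.242)"
```

```text
1.58 [-0.004, -0.018, -0.004]
1.63 [-0.008, -0.036, -0.009]
1.69 [-0.012, -0.054, -0.016]
1.75 [-0.015, -0.071, -0.023]
1.81 [-0.019, -0.088, -0.031]
1.86 [-0.023, -0.104, -0.04]
1.92 [-0.026, -0.12, -0.051]
1.98 [-0.029, -0.135, -0.062]
2.03 [-0.003, -0.015, -0.012]
2.09 [-0.006, -0.028, -0.025]
2.15 [-0.009, -0.041, -0.038]
2.21 [-0.012, -0.054, -0.053]
2.26 [-0.014, -0.065, -0.068]
2.32 [-0.017, -0.076, -0.083]
[0.52048685 0.12103237 0.30304793] 0.011089397545007058 [4.73379792 3.10514513 7.36546671]
radius 0.1733499831362593 pot 1.4919484320079555
```

Emit:
arm_command --pt "-0.004 -0.018 -0.004 0" --pt "-0.008 -0.036 -0.009 0" --pt "-0.012 -0.054 -0.016 0" --pt "-0.015 -0.071 -0.023 0" --pt "-0.019 -0.088 -0.031 0" --pt "-0.023 -0.104 -0.04 0" --pt "-0.026 -0.12 -0.051 0" --pt "-0.029 -0.135 -0.062 0"

```text
time: 7.53
tool_pos: [0.5057, 0.0522, 0.2703]
ee_rot: [-3.139, -0.01, -0.214]
wrist_force: [3.4, 0.3, 5.2]
width: 0.011
finger_force: 30.0
```

Emit:
arm_command --pt "-0.003 -0.015 -0.012 0" --pt "-0.006 -0.028 -0.025 0" --pt "-0.009 -0.041 -0.038 0" --pt "-0.012 -0.054 -0.053 0" --pt "-0.014 -0.065 -0.068 0" --pt "-0.017 -0.076 -0.083 0" --pt "-0.017 -0.076 -0.083 0"

```text
time: 8.12
tool_pos: [0.4975, 0.0146, 0.2273]
ee_rot: [-3.138, -0.008, -0.214]
wrist_force: [5.1, 2.1, 6.2]
width: 0.0111
finger_force: 30.0
```

```bash
python3 - <<'E'
import numpy as np,cv2
from bench import robot
o=robot.get_obs();d=o['tool_pos']+[0,0,.017]-np.array([.5063+.213*.083,.068+.977*.083,.151]);y=d[0]*.213+d[1]*.977
print(o['time'],o['tool_pos'],o['wrist_force'],'radius',np.hypot(y,d[2]),'pot',np.arctan2(d[2],y)-.242)
a=robot.snapshot("scene")[105:325,180:470,::-1]
b=robot.snapshot("side")[205:365,230:430,::-1]
cv2.imwrite("pics/t1.png",np.hstack([cv2.resize(a,(420,319)),cv2.resize(b,(380,319))]))
E
```

```text
8.1167 [0.4974565  0.01457578 0.22734706] [5.0972381  2.12339734 6.23137126] radius 0.1658373869195042 pot 2.3017228345125207
```

View pics/t1.png

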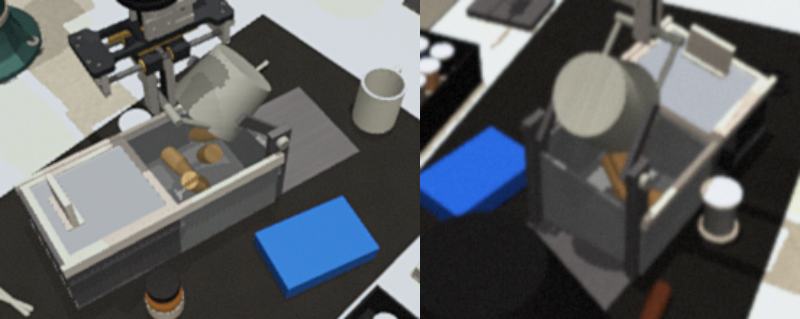

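The pot is at its 2.3 rad stop and the floats are in the bin: three clear ones at about (170,160), (208,152) and (190,182), and a fourth near the lip at (205,133). I'll settle briefly and take a zoomed check.

Emit:
arm_command --pt "0 0 0 0" --pt "0 0 0 0" --pt "0 0 0 0" --pt "0 0 0 0" --pt "0 0 0 0" --pt "0 0 0 0" --pt "0 0 0 0" --pt "0 0 0 0"

```text
time: 8.88
tool_pos: [0.4974, 0.0146, 0.2273]
ee_rot: [-3.14, -0.008, -0.214]
wrist_force: [4.4, 1.0, 6.6]
width: 0.0112
finger_force: 30.0
```

```bash
python3 arc.py 2.3 -0.03 32; python3 - <<'E'
import numpy as np,cv2
from bench import robot
a=robot.snapshot("scene")[160:270,260:390,::-1]
b=robot.snapshot("side")[255:335,280:360,::-1]
cv2.imwrite("pics/t2.png",np.hstack([cv2.resize(a,(420,355),interpolation=2),cv2.resize(b,(355,355),interpolation=2)]))
E
```

```text
2.23 [0.003, 0.014, 0.02]
2.15 [0.006, 0.03, 0.038]
2.08 [0.01, 0.046, 0.055]
2.01 [0.014, 0.064, 0.071]
1.94 [0.018, 0.083, 0.086]
1.86 [0.022, 0.103, 0.099]
1.79 [0.027, 0.124, 0.111]
1.72 [0.032, 0.146, 0.121]
1.64 [0.005, 0.022, 0.008]
1.57 [0.01, 0.045, 0.015]
1.5 [0.015, 0.068, 0.02]
1.43 [0.02, 0.092, 0.023]
1.35 [0.025, 0.116, 0.025]
1.28 [0.03, 0.139, 0.025]
1.21 [0.036, 0.163, 0.022]
1.14 [0.041, 0.186, 0.019]
1.06 [0.005, 0.023, -0.006]
0.99 [0.01, 0.046, -0.013]
0.92 [0.015, 0.068, -0.022]
0.84 [0.019, 0.089, -0.032]
0.77 [0.024, 0.11, -0.044]
0.7 [0.028, 0.13, -0.058]
0.63 [0.032, 0.148, -0.073]
0.55 [0.036, 0.166, -0.089]
0.48 [0.004, 0.016, -0.018]
0.41 [0.007, 0.031, -0.036]
0.33 [0.01, 0.045, -0.056]
0.26 [0.012, 0.057, -0.077]
0.19 [0.015, 0.068, -0.099]
0.12 [0.017, 0.077, -0.121]
0.04 [0.018, 0.085, -0.144]
-0.03 [0.02, 0.09, -0.168]
[0.49743067 0.01457204 0.22729785] 0.011211270276852137 [4.44141342 0.97138291 6.56379536]
```

View pics/t2.png

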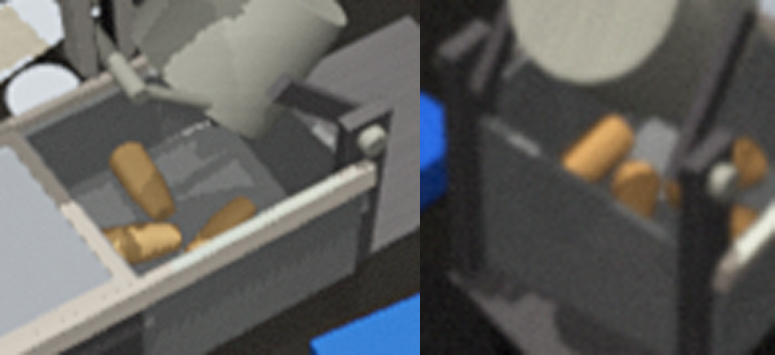

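The side crop shows four floats low in the bin, at (598,145), (635,190), (747,160) and (742,220). Next I'll stand the pot back up.

Emit:
arm_command --pt "0.003 0.014 0.02 0" --pt "0.006 0.03 0.038 0" --pt "0.01 0.046 0.055 0" --pt "0.014 0.064 0.071 0" --pt "0.018 0.083 0.086 0" --pt "0.022 0.103 0.099 0" --pt "0.027 0.124 0.111 0" --pt "0.032 0.146 0.121 0"

```text
time: 9.65
tool_pos: [0.5119, 0.0833, 0.2885]
ee_rot: [3.134, -0.006, -0.219]
wrist_force: [0.5, -9.0, 9.4]
width: 0.011
finger_force: 30.0
```

Emit:
arm_command --pt "0.005 0.022 0.008 0" --pt "0.01 0.045 0.015 0" --pt "0.015 0.068 0.02 0" --pt "0.02 0.092 0.023 0" --pt "0.025 0.116 0.025 0" --pt "0.03 0.139 0.025 0" --pt "0.036 0.163 0.022 0" --pt "0.041 0.186 0.019 0"

```text
time: 10.32
tool_pos: [0.5321, 0.1794, 0.2965]
ee_rot: [3.139, -0.003, -0.216]
wrist_force: [0.1, -3.8, 0.6]
width: 0.0111
finger_force: 30.0
```

Emit:
arm_command --pt "0.005 0.023 -0.006 0" --pt "0.01 0.046 -0.013 0" --pt "0.015 0.068 -0.022 0" --pt "0.019 0.089 -0.032 0" --pt "0.024 0.11 -0.044 0" --pt "0.028 0.13 -0.058 0" --pt "0.032 0.148 -0.073 0" --pt "0.036 0.166 -0.089 0"

```text
time: 10.98
tool_pos: [0.5499, 0.2642, 0.2479]
ee_rot: [3.14, 0.001, -0.214]
wrist_force: [0.1, -3.0, 1.1]
width: 0.011
finger_force: 30.0
```

Emit:
arm_command --pt "0.004 0.016 -0.018 0" --pt "0.007 0.031 -0.036 0" --pt "0.01 0.045 -0.056 0" --pt "0.012 0.057 -0.077 0" --pt "0.015 0.068 -0.099 0" --pt "0.017 0.077 -0.121 0" --pt "0.018 0.085 -0.144 0" --pt "0.018 0.085 -0.144 0"

```text
time: 11.65
tool_pos: [0.5594, 0.3069, 0.1738]
ee_rot: [3.141, 0.001, -0.214]
wrist_force: [5.2, -0.7, -3.3]
width: 0.0109
finger_force: 30.0
```

Emit:
arm_command --pt "0 0 -0.006 0" --pt "0 0 -0.012 0" --pt "0 0 -0.012 0"

```text
time: 11.9
tool_pos: [0.5596, 0.3074, 0.1721]
ee_rot: [-3.138, -0.001, -0.213]
wrist_force: [4.3, 3.4, -0.3]
width: 0.0108
finger_force: 30.0
```

Emit:
arm_command --pt "0 0 0 0" --pt "0 0 0 0" --pt "0 0 0 0" --pt "0 0 0 0" --claw 0.65

```text
time: 12.23
tool_pos: [0.5586, 0.3061, 0.1714]
ee_rot: [3.141, 0.001, -0.214]
wrist_force: [0.5, 0.8, 0.3]
width: 0.0317
finger_force: 0.0
```

Emit:
arm_command --pt "0 0 0.07 0" --pt "0 0 0.14 0" --pt "0 0 0.18 0" --pt "-0.018 -0.078 0.18 0" --pt "-0.036 -0.156 0.18 0" --pt "-0.054 -0.234 0.18 0" --pt "-0.072 -0.312 0.18 0" --pt "-0.09 -0.39 0.18 0"

```text
time: 12.9
tool_pos: [0.5131, 0.1097, 0.2615]
ee_rot: [3.141, 0.0, -0.213]
wrist_force: [0.2, 0.4, -0.6]
width: 0.0327
finger_force: 0.0
```

Emit:
arm_command --pt "-0.018 -0.078 0 0" --pt "-0.036 -0.156 0 0" --pt "-0.054 -0.234 0 0" --pt "-0.072 -0.312 0 0" --pt "-0.09 -0.39 0 0" --pt "-0.12 -0.52 0 0" --pt "-0.13 -0.556 0 0" --pt "-0.13 -0.556 0 0" --claw 1

```text
time: 13.57
tool_pos: [0.4468, -0.1728, 0.2612]
ee_rot: [3.138, 0.001, -0.223]
wrist_force: [0.5, 0.9, -0.2]
width: 0.0007
finger_force: 0.0
```

```bash
python3 - <<'E'
import numpy as np,cv2
from bench import robot
o=robot.get_obs();print(o['tool_pos'],[.448,-.167,.127]-o['tool_pos'])
a=robot.snapshot("scene")[105:325,180:470,::-1]
b=robot.snapshot("side")[205:365,230:430,::-1]
cv2.imwrite("pics/t3.png",np.hstack([cv2.resize(a,(420,319)),cv2.resize(b,(380,319))]))
E
```

```text
[ 0.44684796 -0.1727546   0.26118976] [ 0.00115204  0.0057546  -0.13418976]
```

View pics/t3.png

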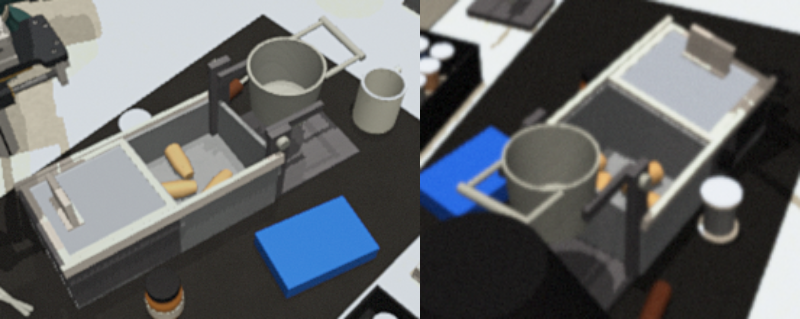

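The pot is upright (bar ends match the start view) and empty, with the floats in the bin. Next: descend on the handle's right side and push shut.

Emit:
arm_command --pt "0 0 -0.08 0" --pt "0 0 -0.16 0" --pt "0 0 -0.24 0" --pt "0 0 -0.268 0" --pt "0 0 -0.268 0" --pt "0.0064 0.0293 -0.268 0" --pt "0.0128 0.0586 -0.268 0" --pt "0.0192 0.0879 -0.268 0"

```text
time: 14.33
tool_pos: [0.4595, -0.1223, 0.1291]
ee_rot: [3.139, -0.002, -0.213]
wrist_force: [-0.8, -2.5, -2.7]
width: 0.0008
finger_force: 1.3
```

Emit:
arm_command --pt "0.0064 0.0293 0 0" --pt "0.0128 0.0586 0 0" --pt "0.0192 0.0879 0 0" --pt "0.0256 0.1172 0 0" --pt "0.032 0.1465 0 0" --pt "0.0384 0.176 0 0" --pt "0.0448 0.205 0 0" --pt "0.0448 0.205 0 0"

```text
time: 15.0
tool_pos: [0.4823, -0.0173, 0.1295]
ee_rot: [-3.14, -0.003, -0.209]
wrist_force: [-0.2, -0.3, 1.0]
width: 0.0006
finger_force: 0.0
```

```bash
python3 - <<'E'
from bench import robot
o=robot.get_obs();t=o['tool_pos'];print(t,o['wrist_force'],'yp',(t[0]-.5063)*.213+(t[1]-.068)*.977)
E
```

```text
[ 0.48231052 -0.01727384  0.12949274] [-0.21714509 -0.34047016  0.9743616 ] yp -0.08842229657858704
```

Another 25 mm to go, then press onto the stop.

Emit:
arm_command --pt "0.004 0.02 0 0" --pt "0.008 0.038 0 0" --pt "0.01 0.046 0 0" --pt "0.012 0.054 0 0" --pt "0.013 0.06 0 0" --pt "0.014 0.066 0 0" --pt "0.014 0.066 0 0" --pt "0.014 0.066 0 0"

```text
time: 15.67
tool_pos: [0.488, 0.0087, 0.1282]
ee_rot: [3.134, -0.001, -0.216]
wrist_force: [-1.8, -10.1, 4.3]
width: 0.0005
finger_force: 5.4
```

```bash
python3 - <<'E'
from bench import robot
o=robot.get_obs();t=o['tool_pos'];print(t,o['wrist_force'],'yp',(t[0]-.5063)*.213+(t[1]-.068)*.977)
E
```

```text
[0.48802858 0.00870084 0.1282055 ] [ -1.81208809 -10.11075911   4.34813638] yp -0.06182709582823381
```

The guard is at its stop (10 N, y = -62 mm as predicted). Back off, rise and verify.

Emit:
arm_command --pt "-0.006 -0.03 0 0" --pt "-0.008 -0.04 0.06 0" --pt "-0.008 -0.04 0.14 0" --pt "-0.008 -0.04 0.22 0" --pt "-0.05 -0.1 0.26 0" --pt "-0.1 -0.16 0.26 0" --pt "-0.15 -0.22 0.26 0" --pt "-0.15 -0.22 0.26 0"

```text
time: 16.33
tool_pos: [0.4106, -0.101, 0.2584]
ee_rot: [3.139, -0.001, -0.221]
wrist_force: [-0.5, -0.1, -0.6]
width: 0.0004
finger_force: 0.0
```

Emit:
arm_command --pt "-0.06 -0.06 0 0" --pt "-0.12 -0.12 0 0" --pt "-0.16 -0.18 0 0" --pt "-0.16 -0.24 0 0" --pt "-0.16 -0.3 0 0" --pt "-0.16 -0.3 0 0" --pt "-0.16 -0.3 0 0" --pt "-0.16 -0.3 0 0"

```text
time: 17.0
tool_pos: [0.3335, -0.2466, 0.2571]
ee_rot: [-3.14, 0.001, -0.214]
wrist_force: [-0.0, 0.4, -0.1]
width: 0.0003
finger_force: 0.0
```

```bash
python3 - <<'E'
import numpy as np,cv2
from bench import robot
o=robot.get_obs();print(o['tool_pos'],o['wrist_force'],o['time'])
a=robot.snapshot("scene")[105:325,180:470,::-1]
b=robot.snapshot("side")[205:365,230:430,::-1]
cv2.imwrite("pics/t4.png",np.hstack([cv2.resize(a,(420,319)),cv2.resize(b,(380,319))]))
E
```

```text
[ 0.33347974 -0.24658397  0.25705609] [-0.02907857  0.43967326 -0.05659426] 17.0
```

View pics/t4.png

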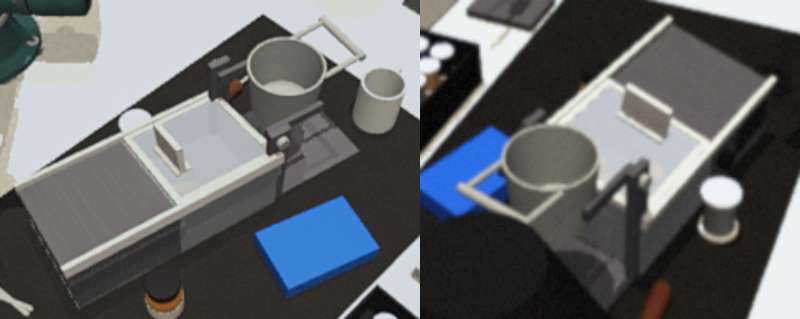

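The pictures show the guard shut, the handle at about (170,148), the pot upright and the bystanders in place. I'm handing the job in.

```bash
python3 -c "
from bench import robot
print(robot.close_job())"
```

```text
the job is handed in; nothing more can be done
None
```

I opened the guard to its stop, tipped all four floats into the bin, stood the pot upright, pushed the guard shut to its stop and handed the job in at about 17 s; the final pictures show this with the bystanders I could see in place, but the hand-in call returned no verdict.

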